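# Load the stone polisher and set its speed lever

### The arm

A 6-joint arm with a two-finger parallel gripper is mounted at the origin on the work surface. World frame = base frame: x ahead of the robot, y to its left, z up, the work surface at z = 0. Lengths are in m, angles in rad, forces in N, time in s.
With the tool pointing down it reaches from about 0.35 to 0.975 m from the base axis. Payload 4.9 kg.
Tool frame: the origin (TCP) lies midway between the tips of the shut fingers; the grasp point (between the pads) lies 19 mm behind it; z points along the fingers, y is the line along which they close (so a half turn about z gives the same grasp; the last joint's range is limited). The gripper opens to 85 mm and grips with 20 to 120 N. Pads are 22 mm wide; open, the fingers measure 114 mm over their backs; the gripper's body (76 mm by 85 mm) begins 54 mm behind the grasp point. The pads swing forward as they close: fully open they stand 13 mm farther back than shut.
Start: joints at [-1.229, 0.053, 1.613, -0, 1.476, -0.119], TCP at [0.278, -0.56, 0.231] pointing down, gripper open.
Joint ranges: [-3.01, 3.01], [-1.01, 2.22], [0.06, 2.58], [-1.02, 4.17], [0.09, 2.62], [-3.14, 3.14]. Speed limits (rad/s): [2.57, 2.57, 3.14, 3.14, 3.14, 3.14].

### API

Orientations are given as a rotation vector (axis times angle).
In Python, from station import ctrl, optics, job gives the robot as it stands.
- The arm moves only by the shell command python3 -m jog 'ROWS' [OPENING] [FORCE]. ROWS is JSON, a list of rows, each a list of 2 entries, a list of its own where there are three numbers: the shift along the tool's x, y, z in m, then the turn, a rotation vector about the tool's x, y, z in rad. A call has 1 to 5 rows; each row is the pose to reach, as a shift and turn from the pose commanded when the call began, along the tool's axes at that moment; what a row does not reach only later rows make up. A row lasts 1/10 s, in which the tool goes at most 50 mm and 8.59 degrees, less where a joint would pass 70% of its speed; a pose out of reach is approached as far as the arm can. A call with a gripper value outside its range is refused whole. OPENING is the opening, from 0 (shut) to 1 (fully open), set as the call begins (- or left out, the last holds). The fingers move at their own pace and stop on an object; FORCE is the grip in N (left out, the last holds). Time passes only in rows, so rows that repeat a pose let the fingers close. It gives the time, the measured TCP pose, the force, the opening and the grip force at its end, in the units of the state.
- ctrl.get_obs(): the state, without advancing time (a new reading comes with each control period).
- optics.get_image(name): name is "scene" or "top" or "wrist"; returns a dict with "image" (400x640x3 uint8, blue, green, red), "fx", "fy", "cx", "cy" (pixels), "D" ([k1, k2, p1, p2, k3] as OpenCV has them; the pictures are not rectified), "rvec" (rotation vector, rad) and "tvec" (3), from world to camera coordinates, as OpenCV has them; the wrist camera has in their place "mount" (4x4, takes a point from camera to tool coordinates, whose origin is the TCP and whose axes are the flange's). Camera axes: x right, y down, z forward; pixel columns grow to the right and rows downward; lengths in m; the calibration is good to about 2 mm. A picture is of the moment at which its call begins: read the wrist's pose just before it. There is no depth.
- job.finish_job(): hands the job in; it is judged then, once.
The state is a dict: "t": time; "q": joint angles; "dq": joint speeds; "effort": joint torques, N m; "tool_pos": TCP position; "tool_rot": TCP orientation; "contact_force": force on the tool from outside, world axes, zero at the start; "wrist_torque": the same for the moment, N m; "opening": finger opening in m; "grip_force": force on a finger pad.
Only numpy, scipy, OpenCV 4.12 (cv2) and the standard library are available. Lean on these libraries where they do the work, as an engineer would, in place of code of your own. Each camera call takes 0.05 s, during which the arm holds its last target. There are 200 camera calls.

### The job

Tip the three stones out of the handled scoop into the polishing machine's bowl without touching the stones with the gripper, then set the scoop down upright and gently on the middle of its plywood board and let go of it. Then swing the machine's speed lever until it lines up with the little pointer tab on the quadrant beside it, let go, and leave the pointer and the other things on the bench where they are.

Things in the scene. Friction and masses are not known exactly. Their poses are not given: they have to be found in the camera images.
- polisher: grey bench-top polishing machine, fixed; base plate 190 (x) x 430 (y, from -230 to +200) x 30 mm. Origin: at bench level under the plate; x points away from the robot at yaw 0, y left, z up. Open plastic bowl on its left (+y) part, lever console on its right (-y) part, a tube frame arching over the lever
- bar_mid (a point): middle of the horizontal steel tube over the lever: 14 mm thick, 200 mm long along the machine's y, 300 mm high; its legs stand 115 mm to either side of the lever's plane. It is above the lever's starting place, so the gripper must take the knob leaning back 35 to 45 degrees towards the robot, fingers pointing down and away from the robot
- bowl_rim (a point): centre of the bowl's mouth, 130 mm above the bench; mouth 162 mm inner diameter, wall 4 mm, inside floor 60 mm below the rim
- board: plywood board, 190 x 190 x 8 mm, fixed on the bench; origin: centre of its underside at bench level. The scoop starts on it and belongs back on its middle (within 60 mm)
- scoop: loose open-fronted sheet-metal scoop, 0.15 to 0.3 kg, 100 (x) x 94 (y) mm, sides and back 36 mm high, floor 4 mm thick; origin: centre of its underside. Its open front (lip 3 mm high) looks along its own -x axis; z is up. A bail handle with a wooden cross bar along y stands over its middle. Stones start to roll out at about 30 degrees front-down and are all out at 48 to 50
- scoop_grip (a point): middle of the scoop's wooden cross bar: 12 mm thick along the scoop's x, 98 mm long along its y, 24 mm tall, centre 96 mm above the scoop's underside; axes as the scoop's. Pinch it from above, fingers closing along the scoop's x
- scoop_lip (a point): middle of the scoop's front pouring edge, 50 mm before the scoop's centre, 5 mm above its underside
- stone0: centre of a rough grey-brown stone, 26 mm wide, 24 mm tall, about 25 g, loose in the scoop
- stone1: centre of a rough grey-brown stone, 26 mm wide, 24 mm tall, about 25 g, loose in the scoop
- stone2: centre of a rough grey-brown stone, 26 mm wide, 24 mm tall, about 25 g, loose in the scoop
- lever (a joint): angle of the speed lever, rad, 0 to 1.3: at 0 it leans 0.5 rad (29 degrees) from upright away from the robot (machine's +x), at 0.5 it is upright, and it grows as the lever swings towards the robot (machine's -x). Hinge axis along the machine's y. Stays where it is left; about 2 N at the knob moves it
- lever_knob (a point): centre of the black drum-shaped knob (26 mm diameter, 24 mm wide along the hinge axis, flat ends) at the lever's end, 135 mm from the pivot; the lever itself is a 10 mm steel rod swinging in the upright plane y = -105 mm of the machine. Room for fingers on both sides. Turns with the lever
- lever_pivot (a point): pivot of the lever, on the lever's plane, 80 mm above the bench; axes as the machine's
- pointer (a joint): angle of the pointer, measured as that of the lever (same pivot, zero and sense): the lever lines up with the pointer when both joint values are equal, to within 0.05. Held by stiff friction; not to be moved
- pointer_tip (a point): outer end of the pointer: small bare metal tab, 6 mm wide, standing out from the rim of the dark quadrant disc (140 mm diameter), 92 mm from the pivot, 18 mm to the left (+y) of the lever's plane
- slate: loose rough slab of dark slate, 150 x 120 x 16 mm, lying flat on the bench on the other near side; leave it alone
- mallet: loose hammer with wooden handle, 240 mm, lying between robot and machine; leave it alone
- chisel: loose dark steel stone chisel, 195 x 18 x 11 mm, lying behind the machine; leave it alone
- cork: loose upright cork, 32 mm diameter, 34 mm tall; leave it alone
- batten: loose pale wooden batten, 220 x 35 x 18 mm, lying flat; leave it alone
- tin: loose open steel tin, 72 mm diameter, 90 mm tall; leave it alone
- jar: loose closed glass jar, 68 mm diameter, 90 mm tall; leave it alone
Not all that is in view belongs to the job. Leave any red look-alike of the scoop alone.

How it is judged:
On the way, in this order (a step that is already met when the one before it is completed fails the run):
1. all three stones are in the machine's bowl (horizontal distance between each of stone0, stone1, stone2 and bowl_rim below 0.08 m and height (world z) of stone0 between 0.06 and 0.125 m and height (world z) of stone1 between 0.06 and 0.125 m and height (world z) of stone2 between 0.06 and 0.125 m), for 0.2 s.
2. the scoop stands upright on its board, released (horizontal distance between scoop and board below 0.06 m and angle between scoop's own z axis and vertical below 0.08 rad and height (world z) of scoop below 0.013 m and contact force between the fingers and scoop below 0.1 N and linear speed of scoop below 0.03 m/s), for 0.2 s.
3. the lever lines up with the pointer (angle between the x axis of lever_knob and the x axis of pointer_tip, either way round below 0.05 rad), for 0.2 s.
At the end, for the whole second after the job is handed in: All three stones lie in the bowl below its rim; the scoop stands released, at rest and upright (within 0.08 rad) on its board, its centre within 60 mm of the board's centre; the lever is at rest within 0.05 rad (3 degrees) of the pointer's angle (all of step 1 and all of step 2 and angle between the x axis of lever_knob and the x axis of pointer_tip, either way round below 0.05 rad and velocity of joint lever between -0.02 and 0.02 rad/s); the robot touches nothing.
It fails at once if the gripper touches a stone (contact force between the fingers and stone0 above 0.3 N or contact force between the fingers and stone1 above 0.3 N or contact force between the fingers and stone2 above 0.3 N).
It fails at once if the scoop is slammed down (over 60 N) (contact force between scoop and board above 60 N).
It fails at once if the pointer is shifted by more than 4 mm (distance of pointer_tip from where it was at the start of the episode above 0.004 m).
It fails at once if a bystander is displaced by more than 30 mm (distance of any of slate, mallet, chisel, cork, batten, tin, jar from where it was at the start of the episode above 0.03 m).
It also fails if it takes over 72 s, if anything falls off the work surface, if the arm or the gripper's body presses on something with over 40 N, if the wrist force passes 120 N, or if a joint passes its speed limit or range.

## Working session

There is one attempt and no reset: what is moved stays moved. The work goes in short steps, Python scripts to look and compute and a shell command to move; the robot and the scene stay as the last step left them, time stands still between calls to the robot, and variables do not carry over. Pictures are saved under pics/ and viewed, at most 10 in all, crops included, and the job is handed in when it is done.

```bash
ls; mkdir -p pics
cat > h.py <<'E'
import numpy as np, cv2
from scipy.spatial.transform import Rotation as R
from station import ctrl, optics, job
def ray(c,px):
    K=np.array([[c['fx'],0,c['cx']],[0,c['fy'],c['cy']],[0,0,1]])
    u=cv2.undistortPoints(np.array([[px]],float),K,np.array(c['D'],float)).ravel()
    Rm=cv2.Rodrigues(np.array(c['rvec'],float))[0]
    return -Rm.T@np.array(c['tvec'],float), Rm.T@np.array([u[0],u[1],1])
def onz(c,px,z):
    o,d=ray(c,px); return o+d*(z-o[2])/d[2]
def proj(c,P):
    K=np.array([[c['fx'],0,c['cx']],[0,c['fy'],c['cy']],[0,0,1]])
    return cv2.projectPoints(np.array(P,float).reshape(-1,3),np.array(c['rvec'],float),np.array(c['tvec'],float),K,np.array(c['D'],float))[0].reshape(-1,2)
def tri(c1,p1,c2,p2):
    (o1,d1),(o2,d2)=ray(c1,p1),ray(c2,p2)
    s=np.linalg.lstsq(np.c_[d1,-d2],o2-o1,rcond=None)[0]
    a,b=o1+d1*s[0],o2+d2*s[1]; return (a+b)/2,np.linalg.norm(a-b)
E
python3 - <<'E'
from h import *
import pickle
for n in("scene","top"):
    c=optics.get_image(n); pickle.dump(c,open(n+'0.pkl','wb')); cv2.imwrite(f'pics/{n}0.png',c['image'])
    print(n,c['fx'],(ray(c,(320,200))))
print(ctrl.get_obs())
E
```

```text
pics
scene 452.10436497541104 (array([1.41916895, 0.12498237, 1.06069966]), array([-0.70184614, -0.12621091, -0.70117202]))
top 403.6904197252484 (array([ 0.41147875, -0.03880816,  1.18710638]), array([ 0.08261624,  0.02911331, -0.99616836]))
{'t': 0.1, 'q': array([-1.22901663e+00,  5.32848423e-02,  1.61415855e+00,  9.03368637e-06,
        1.47599896e+00, -1.18991054e-01]), 'dq': array([ 1.89401443e-03, -8.20494001e-05, -1.59570381e-03,  1.08941195e-03,
        6.06273514e-04, -1.04994571e-04]), 'effort': array([-4.80461113e-04, -3.94902527e+01, -3.71364534e+01, -1.82948652e-04,
        3.92840506e-03,  2.95184157e-05]), 'tool_pos': array([ 0.27771654, -0.55928023,  0.23018857]), 'tool_rot': array([-3.05679661e+00, -7.16969953e-01,  3.08768355e-04]), 'contact_force': array([ 0.39582598, -0.2721269 ,  0.42707873]), 'wrist_torque': array([ 0.0154079 ,  0.01611559, -0.0112862 ]), 'grip_force': 0.0, 'opening': 0.08534684614816064}
```

View pics/scene0.png

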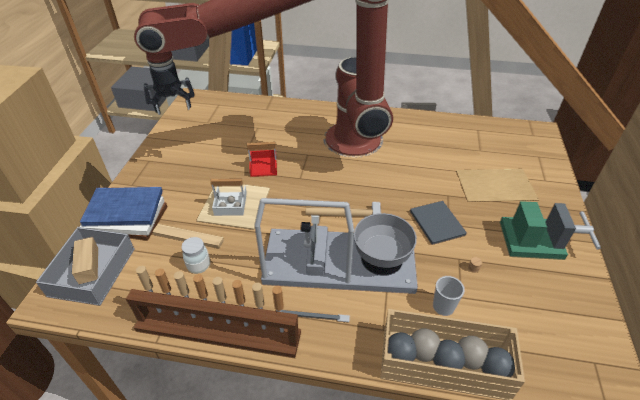

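View pics/top0.png

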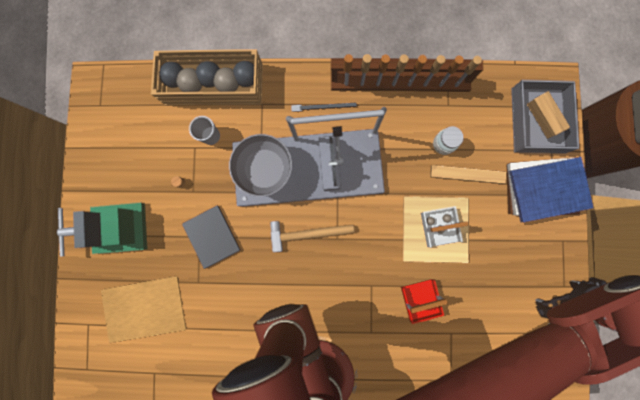

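The scene view shows the scoop on the board near (230,200), the bowl at (385,240), and the lever knob at (306,227). In the top view they are at (442,228), (262,165) and (337,131). Next I'll look at zoomed crops in one mosaic.

Run:
```python
import pickle,cv2,numpy as np
t=pickle.load(open('top0.pkl','rb'))['image'];s=pickle.load(open('scene0.pkl','rb'))['image']
def cr(im,x,y,w=80,h=60):return cv2.resize(im[y:y+h,x:x+w],(400,300),interpolation=cv2.INTER_CUBIC)
cv2.imwrite('pics/m.png',np.vstack([np.hstack([cr(t,396,190,100,75),cr(t,300,110)]),np.hstack([cr(s,195,165),cr(s,280,210)])]))
```

```text
(no output)
```

View pics/m.png

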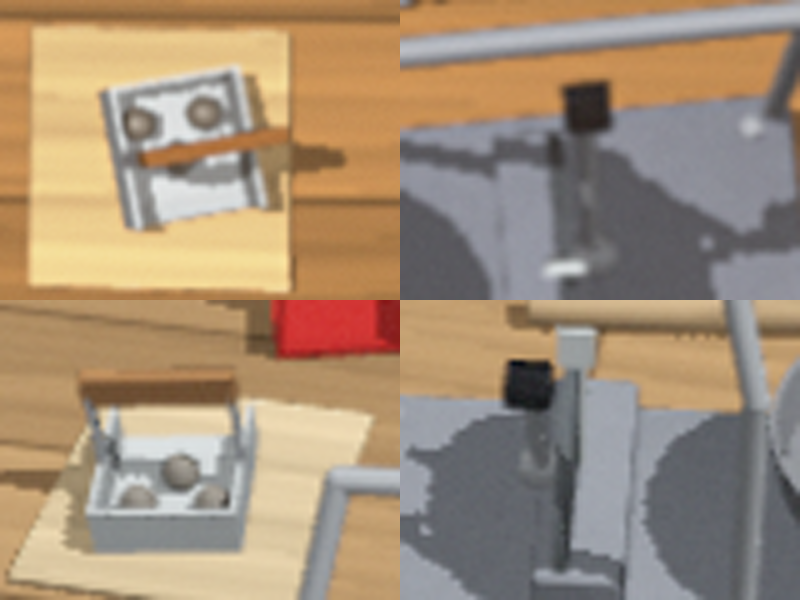

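The mosaic (x5 crops; top-left is x4) shows the scoop with its open front towards the robot. The bar runs (431,229)–(466,223) in the top view, and the pointer tab is at top (333,163.6) and scene (315,219). The knob is at top (337,131) and scene (306,227).

Run:
```python
from h import *
import pickle
t=pickle.load(open('top0.pkl','rb'));s=pickle.load(open('scene0.pkl','rb'))
np.set_printoptions(precision=4,suppress=True)
C=lambda x,y:(x*.2,y*.2)
T=lambda a,b:(300+a*.2,110+b*.2); S=lambda a,b:(280+(a-400)*.2,210+(b-300)*.2); T=lambda a,b:(300+(a-400)*.2,110+b*.2)
print('knob',tri(t,T(587,105),s,S(529,384)))
print('tab',tri(t,T(566,268),s,S(576,345)))
# bar
for a,b in (((291,122),(260,202)),((383,111.5),(349,205))):print('bar',tri(t,a,s,b))
# bowl rim
pts=[onz(t,p,.13) for p in((229.5,165),(292.5,165),(261,135),(261,196))];print('bowl',np.array(pts),np.mean(pts[:2],0)[1],np.mean(pts[2:],0)[0])
# orange bar of scoop
Q=lambda a,b:(396+a*.25,190+b*.25)
s2=lambda a,b:(195+a*.2,165+(b-300)*.2)
# crop top bar ends (mid) and scene bar top ends
l,r=Q(143,157),Q(285,136)
print('scoopbar',onz(t,l,.112),onz(t,r,.112))
print('scene bar',onz(s,s2(237,376),.112),onz(s,s2(80,376),.112))
print('board',[onz(t,Q(*p),.008)[:2] for p in((33,26),(290,32),(293,290),(30,286))])
print('scoop backcorners z.04',onz(t,Q(103,92),.045),onz(t,Q(240,68),.045),'front floor',onz(t,Q(133,229),.045),onz(t,Q(268,206),.045))
hsv=cv2.cvtColor(t['image'],cv2.COLOR_BGR2HSV)
g=cv2.inRange(hsv,(0,0,50),(180,70,150))
```

```text
knob (array([ 0.6648, -0.0494,  0.205 ]), np.float64(0.0034209312193654163))
tab (array([ 0.591 , -0.0395,  0.158 ]), np.float64(0.004108011237271898))
bar (array([ 0.6868, -0.0441,  0.3351]), np.float64(0.2033927219752304))
bar (array([ 0.6766, -0.0432,  0.3295]), np.float64(0.20855769016083656))
bowl [[0.5905 0.2353 0.13  ]
 [0.5916 0.0663 0.13  ]
 [0.6724 0.1527 0.13  ]
 [0.5081 0.1483 0.13  ]] 0.15077431475647518 0.5902848945921573
scoopbar [ 0.4258 -0.3051  0.112 ] [ 0.4406 -0.4002  0.112 ]
scene bar [ 0.4242 -0.3009  0.112 ] [ 0.4411 -0.3979  0.112 ]
board [array([ 0.5221, -0.251 ]), array([ 0.5197, -0.4401]), array([ 0.3319, -0.4396]), array([ 0.3332, -0.2483])]
scoop backcorners z.04 [ 0.4723 -0.2937  0.045 ] [ 0.4903 -0.3913  0.045 ] front floor [ 0.3762 -0.3143  0.045 ] [ 0.3931 -0.4099  0.045 ]
```

```bash
cat >> h.py <<'E'
np.set_printoptions(precision=4,suppress=True)
def pose(yaw,lean=0,flip=0):
    "tool down, tool y along (cos yaw, sin yaw), leaned so fingers point outwards by lean"
    A=R.from_euler('z',yaw)*R.from_euler('y',-lean)*R.from_matrix(np.array([[0,1,0],[1,0,0],[0,0,-1]]).T)
    return A*R.from_euler('z',np.pi) if flip else A
def go(p,A):
    o=ctrl.get_obs(); C=R.from_rotvec(o['tool_rot'])
    print('t',o['t'],'pos',o['tool_pos'],'shift',C.inv().apply(np.array(p)-o['tool_pos']),'turn',(C.inv()*A).as_rotvec(),'q',o['q'])
def st():
    o=ctrl.get_obs(); print('t',o['t'],'pos',o['tool_pos'],'F',o['contact_force'],'op',o['opening'],'gf',o['grip_force'],'q',o['q'])
E
python3 - <<'E'
from h import *
import pickle
t=pickle.load(open('top0.pkl','rb'));s=pickle.load(open('scene0.pkl','rb'))
for a,b in (((291,122),(349,205)),((383,111.5),(260,202))):print('bar',tri(t,a,s,b), onz(t,a,.3))
go([.433,-.3515,.2],pose(.17)); c=optics.get_image('wrist');print(np.array(c['mount']),c['fx'])
E
```

```text
bar (array([0.661 , 0.0568, 0.298 ]), np.float64(0.003719020162376356)) [0.6606 0.0547 0.3   ]
bar (array([ 0.687 , -0.1526,  0.2978]), np.float64(0.0004353951753188313)) [ 0.6863 -0.1521  0.3   ]
t 0.1 pos [ 0.2777 -0.5593  0.2302] shift [ 0.2315 -0.117   0.0305] turn [-0.0014 -0.0014 -1.28  ] q [-1.229   0.0533  1.6142  0.      1.476  -0.119 ]
[[ 0.0005 -0.9616 -0.2746  0.0705]
 [ 1.      0.0006 -0.0001 -0.0009]
 [ 0.0003 -0.2746  0.9616 -0.1429]
 [ 0.      0.      0.      1.    ]] 320.5799089012862
```

```bash
python3 -m jog '[[[0.231,-0.117,0.03],[0,0,-1.28]],[[0.231,-0.117,0.03],[0,0,-1.28]],[[0.231,-0.117,0.03],[0,0,-1.28]],[[0.231,-0.117,0.03],[0,0,-1.28]],[[0.231,-0.117,0.03],[0,0,-1.28]]]' 1 60; python3 -c "
from h import *
go([.433,-.3515,.2],pose(.17))"
```

```text
t: 0.65
tool_pos: [0.4271, -0.3589, 0.202]
tool_rot: [-2.578, -1.795, -0.0]
contact_force: [1.4, -0.6, -0.3]
opening: 0.0853
grip_force: 0.0
t 0.65 pos [ 0.4271 -0.3589  0.202 ] shift [0.009  0.0029 0.002 ] turn [-0.0001 -0.0002 -0.5243] q [-0.8323 -0.0872  1.8003  0.0001  1.4286 -0.478 ]
```

```bash
python3 -m jog '[[[0.009,0.003,0.002],[0,0,-0.524]],[[0.009,0.003,0.002],[0,0,-0.524]],[[0.009,0.003,0.002],[0,0,-0.524]],[[0.009,0.003,0.002],[0,0,-0.524]],[[0.009,0.003,0.002],[0,0,-0.524]]]'; python3 -c "
from h import *
go([.433,-.3515,.2],pose(.17))
o=ctrl.get_obs(); c=optics.get_image('wrist'); cv2.imwrite('pics/w1.png',c['image'])
M=np.array(c['mount']);W=np.eye(4);W[:3,:3]=R.from_rotvec(o['tool_rot']).as_matrix();W[:3,3]=o['tool_pos']
X=np.linalg.inv(W@M);c['rvec']=cv2.Rodrigues(X[:3,:3])[0].ravel();c['tvec']=X[:3,3]
import pickle;pickle.dump(c,open('w1.pkl','wb'))"
```

```text
t: 1.15
tool_pos: [0.4323, -0.3531, 0.2002]
tool_rot: [-2.032, -2.395, -0.0]
contact_force: [0.5, -0.7, -0.1]
opening: 0.0853
grip_force: 0.0
t 1.15 pos [ 0.4323 -0.3531  0.2002] shift [0.0015 0.0009 0.0002] turn [-0.0003 -0.0005 -0.006 ] q [-0.8182 -0.0848  1.8012  0.      1.4258 -0.9822]
```

View pics/w1.png

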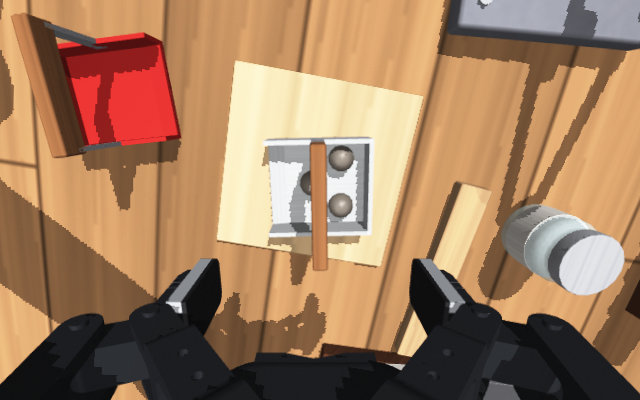

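The wrist view shows the bar running from (317,142) to (320,270), centred between the fingers and nearly aligned. I'll cast the bar ends onto the bar's height, then descend.

```bash
python3 -c "
from h import *
import pickle
c=pickle.load(open('w1.pkl','rb'))
a,b=onz(c,(317.5,142),.116),onz(c,(320,270),.116);print(a,b,(a+b)/2,np.linalg.norm(a-b))
m=(a+b)/2
go([m[0],m[1],.084],pose(np.arctan2(-(a-b)[0],(a-b)[1])))
"
```

```text
[ 0.4259 -0.3005  0.116 ] [ 0.4441 -0.3971  0.116 ] [ 0.435  -0.3488  0.116 ] 0.09835842388732506
t 1.2 pos [ 0.4323 -0.3532  0.2002] shift [0.0039 0.0035 0.1162] turn [-0.0003 -0.0005 -0.024 ] q [-0.8184 -0.0847  1.8011 -0.      1.4258 -0.9808]
```

```bash
python3 -m jog '[[[0.004,0.003,0.03],[0,0,-0.02]],[[0.004,0.0035,0.06],[0,0,-0.02]],[[0.004,0.0035,0.09],[0,0,-0.02]],[[0.004,0.0035,0.108],[0,0,-0.02]],[[0.004,0.0035,0.116],[0,0,-0.02]]]'; python3 -m jog '[[[0,0,0],[0,0,0]],[[0,0,0],[0,0,0]],[[0,0,0],[0,0,0]],[[0,0,0],[0,0,0]],[[0,0,0],[0,0,0]]]' 0 80;python3 -m jog '[[[0,0,0],[0,0,0]],[[0,0,0],[0,0,0]],[[0,0,0],[0,0,0]],[[0,0,0],[0,0,0]],[[0,0,0],[0,0,0]]]'; python3 -c "
from h import *
st()"
```

```text
t: 1.7
tool_pos: [0.4339, -0.3477, 0.0818]
tool_rot: [-2.007, -2.411, -0.001]
contact_force: [-0.4, -0.8, 0.1]
opening: 0.0855
grip_force: 0.0
t: 2.2
tool_pos: [0.4355, -0.3494, 0.0855]
tool_rot: [2.007, 2.415, -0.001]
contact_force: [-2.3, -0.9, 1.6]
opening: 0.0124
grip_force: 1.2
t: 2.7
tool_pos: [0.4354, -0.3493, 0.0853]
tool_rot: [2.008, 2.416, -0.001]
contact_force: [-2.7, 0.4, 5.7]
opening: 0.0108
grip_force: 79.3
t 2.7 pos [ 0.4354 -0.3493  0.0853] F [-2.6622  0.3817  5.6973] op 0.010785044717854509 gf 79.34361219406128 q [-0.8093  0.0308  1.8908 -0.0003  1.2194 -0.9931]
```

```bash
python3 -m jog '[[[0,0,-0.005],[0,0,0]],[[0,0,-0.015],[0,0,0]],[[0,0,-0.03],[0,0,0]],[[0,0,-0.05],[0,0,0]],[[0,0,-0.075],[0,0,0]]]';python3 -m jog '[[[0,0,-0.03],[0,0,0]],[[0,0,-0.06],[0,0,0]],[[0,0,-0.09],[0,0,0]],[[0,0,-0.115],[0,0,0]],[[0,0,-0.13],[0,0,0]]]'; python3 -c "
from h import *
st()
go([.47,.14,.29],pose(.26,0))
# pour poses
b=np.array([.590,.151,.13])
for y in(.26,):
  ex=np.array([np.cos(y),np.sin(y),0])
  for L in np.radians([15,25,30,35,40,45,50,55,60]):
    lip=b+ex*.025+[0,0,.03]
    rel=-.05*np.cos(L)+.091*np.sin(L), -.05*np.sin(L)-.091*np.cos(L)
    grip=lip-ex*rel[0]-[0,0,rel[1]]
    tcp=grip+.019*(ex*np.sin(L)-np.array([0,0,np.cos(L)]))
    print(np.degrees(L),tcp)
"
```

```text
t: 3.2
tool_pos: [0.4348, -0.3482, 0.1599]
tool_rot: [-2.007, -2.415, -0.001]
contact_force: [0.2, -0.7, -3.4]
opening: 0.0109
grip_force: 78.0
t: 3.7
tool_pos: [0.4358, -0.3493, 0.2933]
tool_rot: [2.005, 2.413, -0.001]
contact_force: [-0.5, -0.4, -3.2]
opening: 0.0108
grip_force: 78.0
t 3.7 pos [ 0.4358 -0.3493  0.2933] F [-0.506  -0.3823 -3.1592] op 0.010816241810361287 gf 78.03296327590942 q [-0.809  -0.1384  1.6958  0.0002  1.5796 -0.9931]
t 3.7 pos [ 0.4358 -0.3493  0.2933] shift [0.4748 0.1232 0.0018] turn [ 0.0025  0.0039 -0.0759] q [-0.809  -0.1384  1.6958  0.0002  1.5796 -0.9931]
14.999999999999998 [0.6428 0.1651 0.2425]
25.0 [0.6285 0.1613 0.2464]
29.999999999999996 [0.6212 0.1593 0.2474]
35.0 [0.6138 0.1573 0.2477]
40.0 [0.6064 0.1554 0.2473]
45.0 [0.5991 0.1534 0.2463]
50.0 [0.5919 0.1515 0.2446]
55.0 [0.5849 0.1496 0.2423]
59.99999999999999 [0.5781 0.1478 0.2393]
```

```bash
python3 -m jog '[[[0.01,0,0],[0,0,0]],[[0.03,0.01,0],[0,0,0]],[[0.06,0.02,0],[0,0,-0.01]],[[0.095,0.03,0],[0,0,-0.02]],[[0.13,0.035,0],[0,0,-0.03]]]'; python3 -m jog '[[[0.035,0.01,0],[0,0,0]],[[0.07,0.02,0],[0,0,-0.01]],[[0.105,0.03,0],[0,0,-0.02]],[[0.14,0.04,0],[0,0,-0.03]],[[0.175,0.05,0],[0,0,-0.045]]]'; python3 -m jog '[[[0.035,0.01,0],[0,0,0]],[[0.07,0.02,0],[0,0,0]],[[0.1,0.03,0],[0,0,0]],[[0.13,0.035,0],[0,0,0]],[[0.14,0.035,0],[0,0,0]]]';python3 -c "
from h import *
go([.6428,.1651,.2425],pose(.26,0.26))"
```

```text
t: 4.2
tool_pos: [0.4451, -0.2124, 0.2871]
tool_rot: [-1.969, -2.443, -0.001]
contact_force: [0.5, -0.3, -3.4]
opening: 0.0107
grip_force: 78.1
t: 4.7
tool_pos: [0.4562, -0.0309, 0.2874]
tool_rot: [-1.913, -2.488, 0.002]
contact_force: [-0.0, -0.4, -3.5]
opening: 0.0108
grip_force: 78.1
t: 5.2
tool_pos: [0.4538, 0.1138, 0.2874]
tool_rot: [-1.909, -2.49, 0.003]
contact_force: [-0.8, 0.1, -4.3]
opening: 0.0109
grip_force: 78.1
t 5.2 pos [0.4538 0.1138 0.2874] shift [0.0004 0.196  0.0442] turn [-0.2634 -0.0021  0.0023] q [ 0.0857 -0.3607  1.8896  0.0011  1.6164 -0.1768]
```

```bash
python3 -m jog '[[[0,0.01,0],[0,0,0]],[[0,0.035,0],[0,0,0]],[[0,0.065,0],[-0.03,0,0]],[[0,0.095,0.01],[-0.07,0,0]],[[0,0.125,0.015],[-0.11,0,0]]]';python3 -c "
from h import *
go([.6428,.1651,.2425],pose(.26,0.26))"
```

```text
t: 5.7
tool_pos: [0.5774, 0.1422, 0.2726]
tool_rot: [1.875, 2.433, 0.132]
contact_force: [0.3, -0.1, -3.0]
opening: 0.0109
grip_force: 78.3
t 5.7 pos [0.5774 0.1422 0.2726] shift [0.0055 0.0654 0.0374] turn [-0.151   0.0008 -0.0024] q [ 0.109  -0.1125  1.7089  0.0159  1.4374 -0.1499]
```

```bash
python3 -m jog '[[[0.001,0.022,0.012],[-0.04,0,0]],[[0.003,0.04,0.024],[-0.08,0,0]],[[0.005,0.055,0.033],[-0.12,0,0]],[[0.005,0.065,0.037],[-0.15,0,0]],[[0.005,0.065,0.037],[-0.15,0,0]]]';python3 -c "
from h import *
r=np.radians
go([.6285,.1613,.2464],pose(.26,r(25)))
go([.6212,.1593,.2474],pose(.26,r(30)))
go([.6064,.1554,.2473],pose(.26,r(40)))
go([.5919,.1515,.2446],pose(.26,r(50)))
go([.5849,.1496,.2423],pose(.26,r(55)))
go([.5781,.1478,.2393],pose(.26,r(60)))
c=optics.get_image('scene');cv2.imwrite('pics/s2.png',cv2.resize(c['image'][130:330,250:510],None,fx=2.5,fy=2.5))
"
```

```text
t: 6.2
tool_pos: [0.641, 0.1643, 0.242]
tool_rot: [1.813, 2.353, 0.302]
contact_force: [-1.0, -0.1, -4.6]
opening: 0.0108
grip_force: 78.4
t 6.2 pos [0.641  0.1643 0.242 ] shift [ 0.0003 -0.0114 -0.0075] turn [-0.1809  0.0009 -0.0022] q [ 0.1243 -0.028   1.6916  0.0356  1.2249 -0.1412]
t 6.2 pos [0.641  0.1643 0.242 ] shift [ 0.0002 -0.0184 -0.0104] turn [-0.2681  0.001  -0.0021] q [ 0.1243 -0.028   1.6916  0.0356  1.2249 -0.1412]
t 6.2 pos [0.641  0.1643 0.242 ] shift [ 0.0002 -0.0333 -0.0142] turn [-0.4427  0.0011 -0.002 ] q [ 0.1243 -0.028   1.6916  0.0356  1.2249 -0.1412]
t 6.2 pos [0.641  0.1643 0.242 ] shift [ 0.0001 -0.0485 -0.0153] turn [-0.6172  0.0013 -0.002 ] q [ 0.1243 -0.028   1.6916  0.0356  1.2249 -0.1412]
t 6.2 pos [0.641  0.1643 0.242 ] shift [ 0.0001 -0.0561 -0.015 ] turn [-0.7045  0.0014 -0.0019] q [ 0.1243 -0.028   1.6916  0.0356  1.2249 -0.1412]
t 6.2 pos [0.641  0.1643 0.242 ] shift [ 0.0001 -0.0636 -0.0138] turn [-0.7917  0.0015 -0.0019] q [ 0.1243 -0.028   1.6916  0.0356  1.2249 -0.1412]
```

View pics/s2.png

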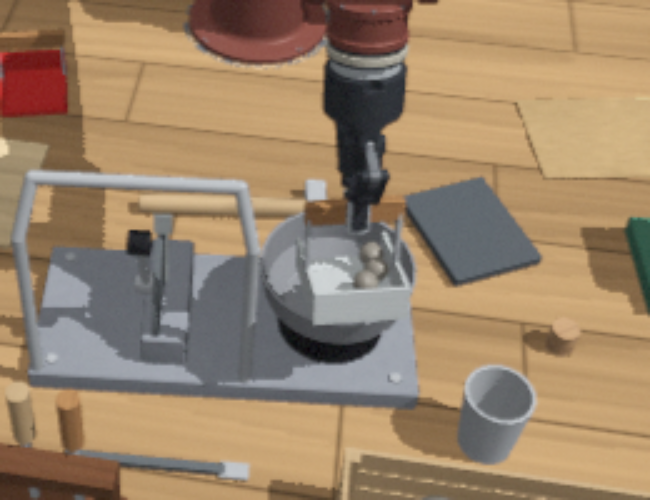

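The view shows the scoop held over the bowl, with its three stones on the left side at about (370,265) in the crop. Tilting slowly now.

```bash
python3 -m jog '[[[0,-0.005,-0.004],[-0.08,0,0]],[[0,-0.011,-0.007],[-0.17,0,0]],[[0,-0.018,-0.01],[-0.26,0,0]],[[0,-0.021,-0.011],[-0.3,0,0]],[[0,-0.025,-0.012],[-0.35,0,0]]]';python3 -c "
from h import *
r=np.radians
go([.6064,.1554,.2473],pose(.26,r(40)))
go([.5919,.1515,.2446],pose(.26,r(50)))
go([.5849,.1496,.2423],pose(.26,r(55)))
go([.5781,.1478,.2393],pose(.26,r(60)))
"
```

```text
t: 6.75
tool_pos: [0.6146, 0.1578, 0.2506]
tool_rot: [1.641, 2.131, 0.672]
contact_force: [-0.0, 0.3, -2.3]
opening: 0.0105
grip_force: 78.8
t 6.75 pos [0.6146 0.1578 0.2506] shift [-0.0003 -0.0089 -0.0022] turn [-0.0868  0.0015 -0.001 ] q [ 0.0922 -0.301   1.988   0.1256  0.8536 -0.2196]
t 6.75 pos [0.6146 0.1578 0.2506] shift [-0.0003 -0.0227 -0.0086] turn [-0.2613  0.0016 -0.0009] q [ 0.0922 -0.301   1.988   0.1256  0.8536 -0.2196]
t 6.75 pos [0.6146 0.1578 0.2506] shift [-0.0004 -0.03   -0.0109] turn [-0.3486  0.0016 -0.0008] q [ 0.0922 -0.301   1.988   0.1256  0.8536 -0.2196]
t 6.75 pos [0.6146 0.1578 0.2506] shift [-0.0004 -0.0375 -0.0125] turn [-0.4358  0.0017 -0.0008] q [ 0.0922 -0.301   1.988   0.1256  0.8536 -0.2196]
```

```bash
python3 -m jog '[[[0,-0.005,-0.001],[-0.05,0,0]],[[0,-0.01,-0.003],[-0.1,0,0]],[[0,-0.015,-0.005],[-0.16,0,0]],[[0,-0.019,-0.007],[-0.21,0,0]],[[0,-0.023,-0.0085],[-0.26,0,0]]]';python3 -m jog '[[[0,-0.004,-0.001],[-0.05,0,0]],[[0,-0.008,-0.003],[-0.1,0,0]],[[0,-0.012,-0.004],[-0.14,0,0]],[[0,-0.012,-0.004],[-0.14,0,0]],[[0,-0.012,-0.004],[-0.14,0,0]]]';python3 -c "
from h import *
r=np.radians
st()
c=optics.get_image('scene');cv2.imwrite('pics/s3.png',cv2.resize(c['image'][180:300,320:450],None,fx=4,fy=4))
"
```

```text
t: 7.25
tool_pos: [0.5916, 0.1519, 0.244]
tool_rot: [1.5, 1.949, 0.906]
contact_force: [-0.2, -0.1, -2.2]
opening: 0.0109
grip_force: 78.8
t: 7.75
tool_pos: [0.5817, 0.1495, 0.2374]
tool_rot: [1.421, 1.846, 1.019]
contact_force: [-0.4, -0.3, -2.2]
opening: 0.0111
grip_force: 79.0
t 7.75 pos [0.5817 0.1495 0.2374] F [-0.4377 -0.2808 -2.2238] op 0.011098493398152554 gf 78.99176001548767 q [ 0.0417 -0.5477  2.3198  0.4721  0.4121 -0.5548]
```

View pics/s3.png

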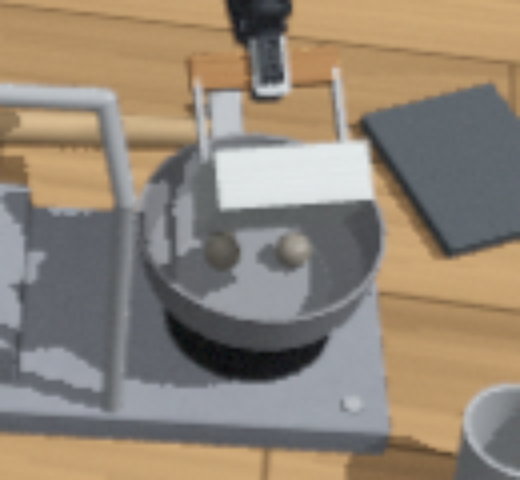

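Two stones are visible in the bowl, at about (222,250) and (293,249) in the crop. The third is probably hidden behind the scoop. I'll raise the scoop a bit and check.

```bash
python3 -c "
from h import *
go([.48,.12,.33],pose(.26,np.radians(30)))
"
```

```text
t 7.8 pos [0.5821 0.1496 0.2382] shift [-0.0025  0.0212 -0.1388] turn [ 0.4866  0.0012 -0.0005] q [ 0.0419 -0.5474  2.3187  0.4723  0.4116 -0.555 ]
```

```bash
python3 -m jog '[[[0,0,-0.03],[0,0,0]],[[0,0.005,-0.07],[0.08,0,0]],[[0,0.012,-0.105],[0.2,0,0]],[[-0.002,0.018,-0.13],[0.34,0,0]],[[-0.002,0.021,-0.139],[0.48,0,0]]]';python3 -c "
from h import *
go([.455,.1,.3],pose(.2,0))
for n in('top','scene'):
  c=optics.get_image(n)
  x,y=(205,110) if n=='top' else (330,190)
  cv2.imwrite(f'pics/{n}4.png',cv2.resize(c['image'][y:y+110,x:x+110],(400,400)))
a=[cv2.imread(f'pics/{n}4.png') for n in('top','scene')];cv2.imwrite('pics/m4.png',np.hstack(a))
"
```

```text
t: 8.3
tool_pos: [0.4792, 0.1197, 0.3359]
tool_rot: [1.68, 2.18, 0.594]
contact_force: [0.5, 0.0, -1.3]
opening: 0.011
grip_force: 78.9
t 8.3 pos [0.4792 0.1197 0.3359] shift [-0.0128 -0.0428  0.0165] turn [ 0.534  -0.0121  0.0562] q [ 0.0295 -0.6963  2.093   0.1195  1.2239 -0.2388]
```

View pics/m4.png

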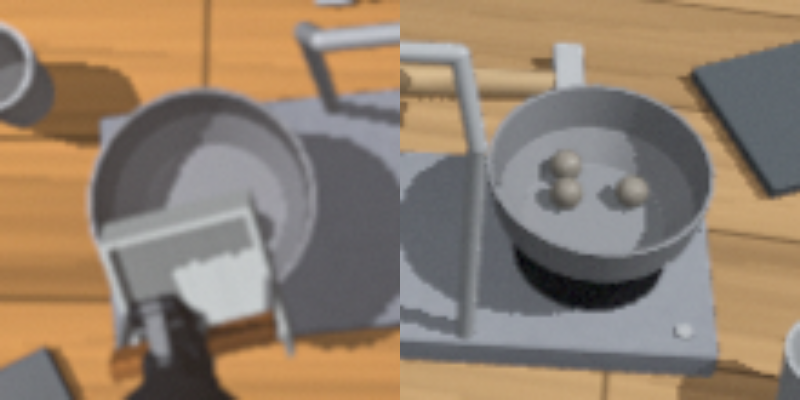

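All three stones are in the bowl and the scoop is empty. Carrying it back to the board.

```bash
python3 -m jog '[[[-0.005,-0.01,0.004],[0.13,0,0.01]],[[-0.01,-0.02,0.008],[0.26,0,0.03]],[[-0.012,-0.03,0.012],[0.39,-0.01,0.04]],[[-0.013,-0.04,0.016],[0.53,-0.012,0.056]],[[-0.013,-0.043,0.016],[0.534,-0.012,0.056]]]';python3 -c "
from h import *
go([.427,-.345,.3],pose(.17,0))
"
```

```text
t: 8.9
tool_pos: [0.4554, 0.1008, 0.2898]
tool_rot: [-1.98, -2.428, 0.006]
contact_force: [0.3, -0.6, -3.7]
opening: 0.0111
grip_force: 79.0
t 8.9 pos [0.4554 0.1008 0.2898] shift [-0.4309 -0.1177 -0.0109] turn [-0.0085 -0.0039  0.0328] q [ 0.0564 -0.3615  1.8863  0.0028  1.6257 -0.1463]
```

```bash
python3 -m jog '[[[-0.015,-0.004,0],[0,0,0]],[[-0.045,-0.012,-0.003],[0,0,0]],[[-0.085,-0.023,-0.005],[0,0,0]],[[-0.125,-0.034,-0.008],[0,0,0.02]],[[-0.165,-0.045,-0.01],[0,0,0.03]]]';python3 -m jog '[[[-0.04,-0.011,0],[0,0,0]],[[-0.08,-0.022,0],[0,0,0]],[[-0.12,-0.033,0],[0,0,0]],[[-0.16,-0.044,0],[0,0,0]],[[-0.2,-0.055,0],[0,0,0]]]';python3 -m jog '[[[-0.03,-0.008,0],[0,0,0]],[[-0.05,-0.013,0],[0,0,0]],[[-0.062,-0.016,0],[0,0,0]],[[-0.065,-0.017,0],[0,0,0]],[[-0.065,-0.017,0],[0,0,0]]]';python3 -c "
from h import *
go([.427,-.345,.0853],pose(.17,0))
"
```

```text
t: 9.4
tool_pos: [0.4433, -0.0712, 0.303]
tool_rot: [2.021, 2.405, 0.003]
contact_force: [0.8, -0.5, -2.1]
opening: 0.0107
grip_force: 79.1
t: 9.9
tool_pos: [0.4232, -0.278, 0.3027]
tool_rot: [2.021, 2.404, -0.001]
contact_force: [0.1, 0.3, -3.3]
opening: 0.0108
grip_force: 79.1
t: 10.4
tool_pos: [0.4185, -0.3429, 0.3027]
tool_rot: [-2.018, -2.402, 0.001]
contact_force: [-0.1, 0.2, -2.6]
opening: 0.0108
grip_force: 79.1
t 10.4 pos [ 0.4185 -0.3429  0.3027] shift [-0.0042  0.0088  0.2173] turn [-0.0035 -0.0029  0.0031] q [-0.8233 -0.1782  1.7159 -0.0014  1.6082 -0.9964]
```

```bash
python3 -m jog '[[[-0.003,0.004,0.03],[0,0,0]],[[-0.004,0.009,0.07],[0,0,0]],[[-0.004,0.009,0.11],[-0.0035,-0.003,0]],[[-0.004,0.009,0.145],[-0.0035,-0.003,0]],[[-0.004,0.009,0.17],[-0.0035,-0.003,0]]]';python3 -m jog '[[[0,0,0.015],[0,0,0]],[[0,0,0.025],[0,0,0]],[[0,0,0.031],[0,0,0]],[[0,0,0.035],[0,0,0]],[[0,0,0.038],[0,0,0]]]';python3 -c "
from h import *
go([.427,-.345,.0853],pose(.17,0))
"
```

```text
t: 10.9
tool_pos: [0.4267, -0.343, 0.1298]
tool_rot: [-2.017, -2.404, -0.0]
contact_force: [0.4, -0.3, -3.4]
opening: 0.0107
grip_force: 79.0
t: 11.4
tool_pos: [0.4277, -0.3462, 0.0957]
tool_rot: [2.021, 2.403, -0.002]
contact_force: [-0.3, 0.2, -1.7]
opening: 0.011
grip_force: 79.0
t 11.4 pos [ 0.4277 -0.3462  0.0957] shift [ 0.0013 -0.0005  0.0104] turn [0.0004 0.002  0.0026] q [-0.8154 -0.0018  1.9045 -0.0008  1.237  -0.9877]
```

```bash
python3 -m jog '[[[0,0,0.002],[0,0,0]],[[0,0,0.004],[0,0,0]],[[0,0,0.006],[0,0,0]],[[0,0,0.0075],[0,0,0]],[[0,0,0.0085],[0,0,0]]]';python3 -m jog '[[[0,0,0.0005],[0,0,0]],[[0,0,0.001],[0,0,0]],[[0,0,0.0015],[0,0,0]],[[0,0,0.002],[0,0,0]],[[0,0,0.002],[0,0,0]]]'
```

```text
t: 11.9
tool_pos: [0.4269, -0.3455, 0.086]
tool_rot: [-2.022, -2.404, 0.001]
contact_force: [0.0, 0.0, -2.1]
opening: 0.0111
grip_force: 79.0
t: 12.4
tool_pos: [0.4272, -0.3459, 0.0853]
tool_rot: [2.021, 2.404, -0.002]
contact_force: [-3.3, 2.2, 4.6]
opening: 0.0108
grip_force: 80.3
```

```bash
python3 -m jog '[[[0,0,0],[0,0,0]],[[0,0,0],[0,0,0]],[[0,0,0],[0,0,0]],[[0,0,0],[0,0,0]],[[0,0,0],[0,0,0]]]' 1; python3 -m jog '[[[0,0,-0.01],[0,0,0]],[[0,0,-0.04],[0,0,0]],[[0,0,-0.08],[0,0,0]],[[0,0,-0.12],[0,0,0]],[[0,0,-0.16],[0,0,0]]]'; python3 -c "
from h import *
st()
for n in('top','scene'):
  c=optics.get_image(n)
  x,y=(396,190) if n=='top' else (190,155)
  cv2.imwrite(f'pics/{n}5.png',cv2.resize(c['image'][y:y+80,x:x+80],(400,400)))
a=[cv2.imread(f'pics/{n}5.png') for n in('top','scene')];cv2.imwrite('pics/m5.png',np.hstack(a))
"
```

```text
t: 12.9
tool_pos: [0.427, -0.3456, 0.0841]
tool_rot: [-2.022, -2.404, 0.001]
contact_force: [0.4, 0.3, -0.2]
opening: 0.0816
grip_force: 0.0
t: 13.4
tool_pos: [0.427, -0.3454, 0.2466]
tool_rot: [2.021, 2.404, -0.001]
contact_force: [0.5, -1.0, 0.8]
opening: 0.0855
grip_force: 0.0
t 13.4 pos [ 0.427  -0.3454  0.2466] F [ 0.4937 -0.982   0.8486] op 0.08547613566064698 gf 0.0 q [-0.8152 -0.1378  1.7722 -0.0007  1.5066 -0.9877]
```

View pics/m5.png

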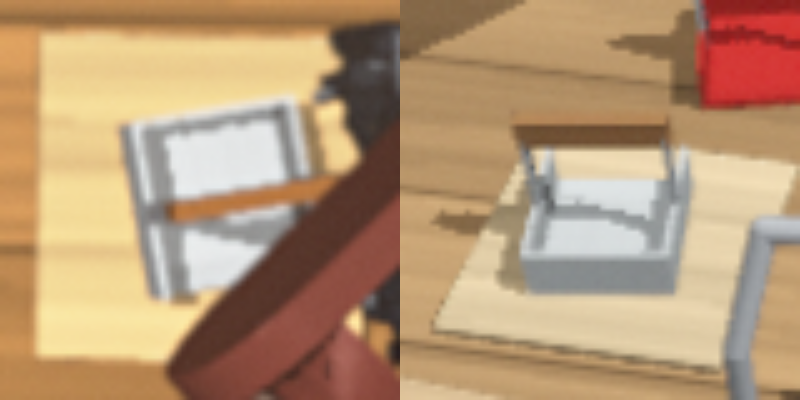

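The scoop stands upright on the middle of the board, released. Next is the lever: I'll move to an overhead viewing pose with the tool y along the machine's y.

```bash
cat >> h.py <<'E'
def lpose(lean,yaw=.123):
    return R.from_euler('z',yaw)*R.from_euler('y',-lean)*R.from_matrix(np.diag([-1.,1,-1]))
def wcam():
    o=ctrl.get_obs(); c=optics.get_image('wrist')
    M=np.array(c['mount']);W=np.eye(4);W[:3,:3]=R.from_rotvec(o['tool_rot']).as_matrix();W[:3,3]=o['tool_pos']
    X=np.linalg.inv(W@M);c['rvec']=cv2.Rodrigues(X[:3,:3])[0].ravel();c['tvec']=X[:3,3]
    return c
E
python3 -m jog '[[[0,0,-0.05],[0,0,-0.15]],[[0,0,-0.1],[0,0,-0.3]],[[0,0,-0.14],[0,0,-0.45]],[[0,0,-0.14],[0,0,-0.6]],[[0,0,-0.14],[0,0,-0.75]]]'; python3 -c "
from h import *
go([.56,-.055,.37],lpose(0))"
```

```text
t: 14.0
tool_pos: [0.4275, -0.3458, 0.3869]
tool_rot: [0.99, 2.978, -0.004]
contact_force: [-0.9, 0.3, -0.5]
opening: 0.0854
grip_force: 0.0
t 14.0 pos [ 0.4275 -0.3458  0.3869] shift [0.0682 0.3122 0.0162] turn [-0.0029  0.0032 -0.7651] q [-0.815  -0.1734  1.5749 -0.0008  1.7359 -1.7438]
```

```bash
python3 -m jog '[[[0.01,0.046,0.003],[0,0,-0.14]],[[0.02,0.09,0.005],[0,0,-0.28]],[[0.03,0.135,0.007],[0,0,-0.42]],[[0.04,0.18,0.009],[0,0,-0.56]],[[0.05,0.225,0.011],[0,0,-0.7]]]'; python3 -c "
from h import *
go([.56,-.055,.37],lpose(0))"
```

```text
t: 14.5
tool_pos: [0.5235, -0.1341, 0.3731]
tool_rot: [0.09, -3.14, 0.001]
contact_force: [1.6, -0.3, -0.2]
opening: 0.0854
grip_force: 0.0
t 14.5 pos [ 0.5235 -0.1341  0.3731] shift [-0.041   0.0769  0.003 ] turn [-0.0004 -0.0004 -0.0658] q [-0.3882 -0.1935  1.615  -0.0006  1.7203 -2.0163]
```

```bash
python3 -m jog '[[[-0.01,0.02,0],[0,0,-0.066]],[[-0.025,0.045,0.002],[0,0,-0.066]],[[-0.038,0.07,0.003],[0,0,-0.066]],[[-0.041,0.077,0.003],[0,0,-0.066]],[[-0.041,0.077,0.003],[0,0,-0.066]]]'; python3 -c "
from h import *
import pickle
c=wcam();pickle.dump(c,open('v1.pkl','wb'))
L=np.radians(40);m=np.array([np.cos(.123),np.sin(.123),0]);ax=np.sin(L)*m-[0,0,np.cos(L)]
k=np.array([.6648,-.0494,.1995])
go(k-.09*ax,lpose(L)); print(ax)
print([proj(c,k), proj(c,[.591,-.0395,.158])])"
```

```text
t: 15.0
tool_pos: [0.5602, -0.0562, 0.3698]
tool_rot: [0.187, -3.135, 0.001]
contact_force: [0.3, -0.6, -0.1]
opening: 0.0857
grip_force: 0.0
t 15.05 pos [ 0.56   -0.0571  0.3699] shift [-0.0473 -0.0049  0.1014] turn [-0.0024 -0.6994 -0.0043] q [-0.2332 -0.1388  1.5716 -0.0012  1.7097 -1.9223]
[ 0.6379  0.0789 -0.766 ]
[array([[308.6776, 281.4532]]), array([[325.224 , 207.3985]])]
```

```bash
python3 -m jog '[[[-0.005,0,0.01],[0,-0.14,0]],[[-0.01,-0.001,0.03],[0,-0.28,0]],[[-0.02,-0.002,0.055],[0,-0.42,0]],[[-0.035,-0.004,0.08],[0,-0.56,0]],[[-0.047,-0.005,0.1],[-0.002,-0.7,-0.004]]]'; python3 -m jog '[[[0,0,0],[0,0,0]],[[0,0,0],[0,0,0]]]'; python3 -c "
from h import *
import pickle
c1=pickle.load(open('v1.pkl','rb'))
c=wcam();pickle.dump(c,open('v2.pkl','wb'));st()
k=[.6648,-.0494,.1995];p=proj(c,[k,[.591,-.0395,.158]]);print(p)
cx,cy=np.clip(p.mean(0).astype(int),[67,75],[573,325])
f=lambda i,x,y:cv2.resize(i[y:y+150,x:x+100],(400,600),interpolation=cv2.INTER_CUBIC)
print(cx,cy)
cv2.imwrite('pics/m6.png',np.hstack([f(c1['image'],267,160),f(c['image'],cx-50,cy-75)]))
"
```

```text
t: 15.55
tool_pos: [0.6071, -0.0581, 0.2698]
tool_rot: [-0.146, 2.433, 0.051]
contact_force: [-0.4, -0.6, -0.5]
opening: 0.0852
grip_force: 0.0
t: 15.75
tool_pos: [0.6066, -0.0575, 0.2698]
tool_rot: [-0.147, 2.442, 0.054]
contact_force: [-0.1, -0.8, 1.1]
opening: 0.0856
grip_force: 0.0
t 15.8 pos [ 0.6083 -0.0576  0.2734] F [0.6404 0.0972 0.2342] op 0.08523389479750795 gf 0.0 q [-0.3527 -0.4119  2.0588  0.3873  0.8878 -2.1971]
[[314.7453 209.532 ]
 [343.416   95.0025]]
329 152
```

View pics/m6.png

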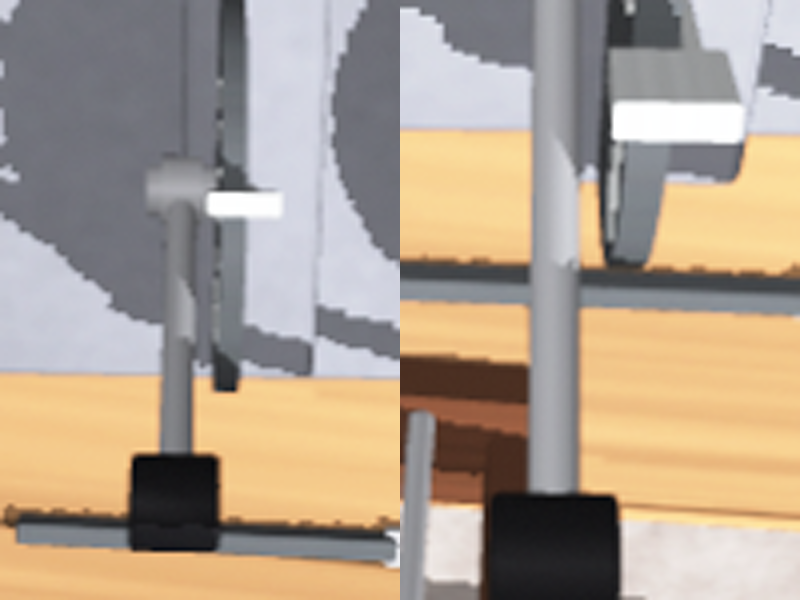

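The mosaic (x4, origins (267,160) and (279,77)) shows the tab's white end face at (328,210.9) in view 1 and (348.4,107.6) in view 2. The knob is at (310.8,285.7) in view 1 and the pivot hub at (311.3,206.3).

```bash
python3 -c "
from h import *
import pickle
c1,c2,t=[pickle.load(open(n,'rb')) for n in('v1.pkl','v2.pkl','top0.pkl')]
m=np.array([np.cos(.123),np.sin(.123),0]);n=np.array([-m[1],m[0],0])
mf=lambda p:np.array([(p-K)@m,(p-K)@n,p[2]])
K=np.array([.6648,-.0494,0])
tab,e=tri(c1,(328,210.9),c2,(348.4,107.6));print('tab',tab,e,mf(tab))
print('tab top',mf(tri(c2,(348.4,107.6),t,(333.2,163.6))[0]))
kn,e=tri(c1,(310.75,285.7),c2,(279+38.4,77+137.2));print('knob',kn,e,mf(kn))
k1=onz(c1,(310.75,285.7),.1985);print('knob v1',k1,mf(k1))
pv=onz(c1,(311.25,206.25),.08);print('pivot v1',pv,mf(pv))
for h in(.16,.165,.17,.172):
  a=onz(c1,(328,210.9),h);d=mf(a)[0]-(mf(k1)[0]-.0647);d2=mf(a)[0]-mf(pv)[0];print(h,mf(a),'ang',.5-np.arctan2(d,h-.08),.5-np.arctan2(d2,h-.08),np.hypot(d,h-.08))
st()
"
```

```text
tab [ 0.5914 -0.0368  0.1697] 0.00015149057933659712 [-0.0713  0.0216  0.1697]
tab top [-0.0754  0.019   0.1755]
knob [ 0.6689 -0.0467  0.2009] 0.00021502687071050337 [0.0044 0.0021 0.2009]
knob v1 [ 0.6703 -0.0465  0.1985] [0.0058 0.0022 0.1985]
pivot v1 [ 0.6136 -0.0539  0.08  ] [-0.0514  0.0018  0.08  ]
0.16 [-0.0684  0.022   0.16  ] ang 0.6179449456522483 0.7095822468313401 0.08055968402758891
0.165 [-0.0699  0.0218  0.165 ] ang 0.6283852905382001 0.7144168916534925 0.08570536177318186
0.17 [-0.0714  0.0216  0.17  ] ang 0.6376421019632752 0.7187058315933827 0.09085932278831826
0.172 [-0.072   0.0215  0.172 ] ang 0.6410571844953323 0.7202888163203857 0.09292291784730462
t 15.8 pos [ 0.6083 -0.0576  0.2734] F [0.6404 0.0972 0.2342] op 0.08523389479750795 gf 0.0 q [-0.3527 -0.4119  2.0588  0.3873  0.8878 -2.1971]
```

```bash
python3 -c "
from h import *
import pickle
c1,c2=[pickle.load(open(n,'rb')) for n in('v1.pkl','v2.pkl')]
m=np.array([np.cos(.123),np.sin(.123),0]);K=np.array([.6648,-.0494,0])
for c,px in((c1,(323.75,257)),(c2,(335.75,143.25))):
  o,d=ray(c,px); x0=(o-K)@m; dx=d@m
  # ray in (x,z): normal
  nn=np.array([-d[2],dx])/np.hypot(dx,d[2])   # points +x
  # (x0-p)*nn0+(o_z-.08)*nn1 = .07
  print('p',x0-(.07-(o[2]-.08)*nn[1])/nn[0], nn)
# find grey column profile of disc in v1 (near end)
g=cv2.cvtColor(c1['image'],cv2.COLOR_BGR2GRAY)
print(g[100:262:3,322:327].mean(1).astype(int))
print(g[100:262:3,319:323].mean(1).astype(int))
"
```

```text
p -0.05090215637461869 [0.9078 0.4195]
p -0.04997996893051798 [0.7114 0.7027]
[158 160 161 160 163 165 164 164 180 196 200 120 105 206 209 140 113  80
 158 135  58  66  72  81  88  90  95 110 108 104 117 117 119 115  90  76
 247 254 176 127 129 132 131 125 123 123 122 122 119 113  78  58  62 211]
[204 204 200 192 187 175 162 153 158 160 155  85 106 205 208 145 115  79
 158 114 105 102 102 104 103 101 102 123 115 104 117 112 102  91 126 115
 242 252 159  99  98 114 122 112 115 115 123 122 122  92  68  87  94 211]
```

```bash
python3 -c "
from h import *
import pickle
c=pickle.load(open('v1.pkl','rb'))
m=np.array([np.cos(.123),np.sin(.123),0]);K=np.array([.6648,-.0494,0])
for r in(155,157,159):
  o,d=ray(c,(324,r)); x0=(o-K)@m; dx=d@m
  nn=np.array([-d[2],dx])/np.hypot(dx,d[2])
  print(r,'p near',x0+(.07+(o[2]-.08)*nn[1])/nn[0])
p=-.0505
for tab in((-.0713,.1697),(-.072,.172)): print(.5-np.arctan2(tab[0]-p,tab[1]-.08))
o=ctrl.get_obs()
phi=.5-np.arcsin((.0051-p)/.135);print('joint now',phi)
kz=.08+.135*np.cos(.5-phi);k=K+(.0051)*m;k[2]=kz;k=k+.002*np.array([-m[1],m[0],0]);print('knob',k)
L=np.radians(40);ax=np.sin(L)*m-[0,0,np.cos(L)]
go(k+.017*ax,lpose(L))
"
```

```text
155 p near -0.052384015135671605
157 p near -0.049654090215665206
159 p near -0.04691265286834356
0.7278570487170998
0.7295755168401803
joint now 0.07551466012209013
knob [ 0.6696 -0.0468  0.203 ]
t 15.8 pos [ 0.6083 -0.0576  0.2734] shift [-0.002   0.0035  0.1108] turn [-0.0027  0.003  -0.0005] q [-0.3527 -0.4119  2.0588  0.3873  0.8878 -2.1971]
```

```bash
python3 -m jog '[[[-0.002,0.0035,0.025],[0,0,0]],[[-0.002,0.0035,0.05],[0,0,0]],[[-0.002,0.0035,0.075],[0,0,0]],[[-0.002,0.0035,0.095],[0,0,0]],[[-0.002,0.0035,0.108],[0,0,0]]]'; python3 -m jog '[[[0,0,0],[0,0,0]],[[0,0,0],[0,0,0]],[[0,0,0],[0,0,0]],[[0,0,0],[0,0,0]],[[0,0,0],[0,0,0]]]' 0 30;  python3 -c "
from h import *
for i in range(4):
  st(); optics.get_image('top')
"
```

```text
t: 16.3
tool_pos: [0.6812, -0.0447, 0.1926]
tool_rot: [-0.151, 2.435, 0.053]
contact_force: [-0.1, -0.4, -0.1]
opening: 0.0861
grip_force: 0.0
t: 16.8
tool_pos: [0.6786, -0.047, 0.1912]
tool_rot: [-0.146, 2.434, 0.047]
contact_force: [1.3, -9.9, 0.1]
opening: 0.0237
grip_force: 34.6
t 16.8 pos [ 0.6786 -0.047   0.1912] F [ 1.2916 -9.9324  0.0902] op 0.023690018302126605 gf 34.57675516605377 q [-0.2822 -0.151   1.9925  0.4087  0.677  -2.2114]
t 16.85 pos [ 0.6786 -0.0471  0.1911] F [ 1.6658 -8.6285  0.7868] op 0.023462150404390914 gf 34.49730634689331 q [-0.2824 -0.151   1.9926  0.4092  0.6771 -2.2114]
t 16.9 pos [ 0.6787 -0.0471  0.1912] F [ 1.6893 -8.4369  1.1238] op 0.023781365946016528 gf 34.447723031044006 q [-0.2824 -0.151   1.9925  0.4094  0.6771 -2.2115]
t 16.95 pos [ 0.6787 -0.0471  0.1912] F [ 3.2045 -9.114   0.0364] op 0.023644016535668423 gf 34.43225383758545 q [-0.2825 -0.151   1.9925  0.4096  0.6771 -2.2115]
```

```bash
python3 -c "
from h import *
L=np.radians(40);A=lpose(L,0)
P=lambda j:np.array([.135*np.sin(.5-j),0,.135*np.cos(.5-j)])
for j in(.14,.21,.28,.35,.42,.49,.56,.62,.67,.725,.75): print(j,A.inv().apply(P(j)-P(.076)))
"
```

```text
0.14 [ 0.004   0.     -0.0077]
0.21 [ 0.0089  0.     -0.0157]
0.28 [ 0.0144  0.     -0.0234]
0.35 [ 0.0204  0.     -0.0307]
0.42 [ 0.0269  0.     -0.0376]
0.49 [ 0.0338  0.     -0.044 ]
0.56 [ 0.0412  0.     -0.0499]
0.62 [ 0.0479  0.     -0.0545]
0.67 [ 0.0536  0.     -0.058 ]
0.725 [ 0.0601  0.     -0.0616]
0.75 [ 0.0631  0.     -0.0631]
```

```bash
python3 -m jog '[[[0.004,-0.0015,-0.0077],[0,0,0]],[[0.0089,-0.0015,-0.0157],[0,0,0]],[[0.0144,-0.0015,-0.0234],[0,0,0]],[[0.0204,-0.0015,-0.0307],[0,0,0]],[[0.0269,-0.0015,-0.0376],[0,0,0]]]'; python3 -m jog '[[[0.0069,0,-0.0064],[0,0,0]],[[0.0143,0,-0.0123],[0,0,0]],[[0.021,0,-0.0169],[0,0,0]],[[0.0267,0,-0.0204],[0,0,0]],[[0.0332,0,-0.024],[0,0,0]]]'; python3 -m jog '[[[0,0,0],[0,0,0]],[[0,0,0],[0,0,0]]]'
```

```text
t: 17.5
tool_pos: [0.6328, -0.052, 0.2008]
tool_rot: [-0.147, 2.437, 0.052]
contact_force: [4.8, -3.6, -4.1]
opening: 0.0238
grip_force: 33.2
t: 18.0
tool_pos: [0.592, -0.0562, 0.1968]
tool_rot: [-0.148, 2.438, 0.054]
contact_force: [4.9, -1.4, -4.0]
opening: 0.0235
grip_force: 31.7
t: 18.2
tool_pos: [0.5921, -0.0562, 0.1968]
tool_rot: [-0.149, 2.44, 0.055]
contact_force: [-1.1, -2.3, -0.7]
opening: 0.0232
grip_force: 32.6
```

```bash
python3 -m jog '[[[0,0,0],[0,0,0]],[[0,0,0],[0,0,0]],[[0,0,0],[0,0,0]],[[0,0,0],[0,0,0]],[[0,0,0],[0,0,0]]]' 1;  python3 -m jog '[[[0,0,-0.02],[0,0,0]],[[0,0,-0.05],[0,0,0]],[[0,0,-0.09],[0,0,0]],[[0,0,-0.12],[0,0,0]],[[0,0,-0.12],[0,0,0]]]'; python3 -m jog '[[[0,0,0],[0,0,0]],[[0,0,0],[0,0,0]],[[0,0,0],[0,0,0]]]';  python3 -c "
from h import *
import pickle
c=wcam();pickle.dump(c,open('v3.pkl','wb'));st()
k=[.583,-.057,.2117];print(proj(c,[k,[.5914,-.0368,.1697]]))
go([.545,-.058,.37],lpose(0))"
```

```text
t: 18.7
tool_pos: [0.5927, -0.056, 0.1971]
tool_rot: [-0.149, 2.439, 0.055]
contact_force: [0.4, -0.1, -0.4]
opening: 0.0851
grip_force: 0.0
t: 19.2
tool_pos: [0.5164, -0.0665, 0.2948]
tool_rot: [-0.149, 2.43, 0.048]
contact_force: [-0.7, 0.1, -0.2]
opening: 0.0855
grip_force: 0.0
t: 19.5
tool_pos: [0.5158, -0.0652, 0.2866]
tool_rot: [-0.149, 2.442, 0.057]
contact_force: [0.4, 0.0, -0.0]
opening: 0.0855
grip_force: 0.0
t 19.55 pos [ 0.5158 -0.0652  0.2867] F [-0.5082  0.1546  0.9917] op 0.08549423909880309 gf 0.0 q [-0.4677 -0.6943  2.2141  0.4243  1.0562 -2.2633]
[[313.1154 211.0258]
 [334.4665 178.4286]]
t 19.55 pos [ 0.5158 -0.0652  0.2867] shift [-0.0763  0.0038 -0.0447] turn [ 0.002   0.6963 -0.0012] q [-0.4677 -0.6943  2.2141  0.4243  1.0562 -2.2633]
```

```bash
python3 -m jog '[[[-0.01,0,-0.02],[0,0,0]],[[-0.02,0.001,-0.04],[0,0.15,0]],[[-0.04,0.002,-0.045],[0,0.3,0]],[[-0.06,0.003,-0.045],[0,0.45,0]],[[-0.076,0.004,-0.045],[0.002,0.6,0]]]'; python3 -m jog '[[[0,0,0],[0,0.096,0]],[[0,0,0],[0,0.096,0]],[[0,0,0],[0,0.096,0]],[[0,0,0],[0,0.096,0]]]';  python3 -c "
from h import *
import pickle
c3=pickle.load(open('v3.pkl','rb'))
c=wcam();pickle.dump(c,open('v4.pkl','wb'));st()
p=proj(c,[[.583,-.057,.2117],[.5914,-.0368,.1697],[.615,-.053,.08]]);print(p)
x,y=p[:2].mean(0).astype(int)-[50,60]; print(x,y)
f=lambda i,x,y:cv2.resize(i[y:y+150,x:x+100],(400,600),interpolation=cv2.INTER_CUBIC)
cv2.imwrite('pics/m7.png',np.hstack([f(c['image'],x,y),f(c3['image'],274,120)]))
"
```

```text
t: 20.05
tool_pos: [0.5458, -0.0578, 0.3735]
tool_rot: [-0.185, 3.041, 0.005]
contact_force: [1.1, 0.1, 0.5]
opening: 0.0852
grip_force: 0.0
t: 20.45
tool_pos: [0.5437, -0.0581, 0.3714]
tool_rot: [-0.19, 3.133, -0.001]
contact_force: [0.4, 0.8, 0.2]
opening: 0.0853
grip_force: 0.0
t 20.5 pos [ 0.5436 -0.0582  0.3719] F [0.1983 0.0192 0.7236] op 0.08541503462787943 gf 0.0 q [-0.2428 -0.1812  1.6061  0.      1.7126 -1.9343]
[[310.2918 227.185 ]
 [327.638  223.5945]
 [311.8305 217.1486]]
268 165
```

View pics/m7.png

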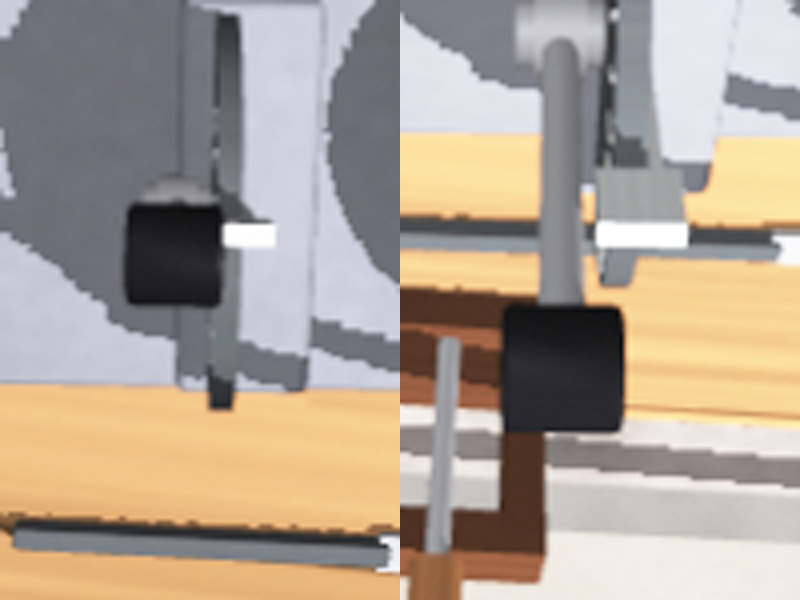

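In view 4 the knob is at (311.4,228.5) and the tab at (327.5,223.6). In view 3 they are at (314.8,212) and (334.5,178.6). Both match the predicted aligned position closely, so I'll compute the residual.

```bash
python3 -c "
from h import *
import pickle
c3,c4=[pickle.load(open(n,'rb')) for n in('v3.pkl','v4.pkl')]
m=np.array([np.cos(.123),np.sin(.123),0]);n=np.array([-m[1],m[0],0]);K=np.array([.6648,-.0494,0])
mf=lambda p:np.array([(p-K)@m,(p-K)@n,p[2]])
k,e=tri(c4,(311.4,228.5),c3,(314.75,212));t,e2=tri(c4,(327.5,223.6),c3,(334.5,178.6))
print(mf(k),e,mf(t),e2)
def tan(c,px,s):
  o,d=ray(c,px); nn=np.array([-d[2],d@m]);nn/=np.hypot(*nn); return (o-K)@m-(s*.07-(o[2]-.08)*nn[1])/nn[0]
P=[tan(c4,(323,267),1),tan(c4,(325.5,168),-1),tan(c3,(274+54,120+71.2),1)];print('p',P)
for p in(np.mean(P),-.0505,-.054):
  a=lambda q,r:(-np.arctan2(q[0]-p,q[2]-.08)+.5, -np.arcsin((q[0]-p)/r)+.5)
  print(p,'lever',a(mf(k),.135),'ptr',a(mf(t),.092))
"
```

```text
[-0.0807  0.0037  0.2117] 0.0001922044203351214 [-0.0714  0.0214  0.17  ] 0.00018270353316175345
p [np.float64(-0.050057569016631), np.float64(-0.04929744597976679), np.float64(-0.049480059795891956)]
-0.04961169159742992 lever (np.float64(0.7319501858337505), np.float64(0.7325498136909694)) ptr (np.float64(0.7375305608286448), np.float64(0.7390525117432206))
-0.0505 lever (np.float64(0.7255529879537915), np.float64(0.7257930839072342)) ptr (np.float64(0.7281839265927218), np.float64(0.7291262159308289))
-0.054 lever (np.float64(0.7001685546882542), np.float64(0.6992696226912518)) ptr (np.float64(0.6909744326027802), np.float64(0.690228404431836))
```

The lever and pointer agree to within about 0.01 rad, and the robot is clear of everything. Handing in.

```bash
python3 -c "
from station import job
print(job.finish_job())"
```

```text
the job is handed in; nothing more can be done
None
```

I handed the job in at about 20.5 s of the 72 s allowed, but no verdict came back: the three stones are in the bowl, the scoop is upright and released on its board, and the lever lines up with the pointer to about 0.01 rad.

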